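Hang three nesting scoops on the drain hook

ROBOT

A 6-joint arm with a two-finger parallel gripper is mounted at the origin on the work surface; the furniture and walls round the work are solid. World frame = base frame: x ahead of the robot, y to its left, z up, the work surface at z = 0. Lengths are in m, angles in rad, forces in N, time in s.
With the tool pointing down it reaches from about 0.375 to 0.9 m from the base axis. Payload 3.1 kg.
Tool frame: the origin (TCP) lies at the very end of the fingers, on their centre line; the grasp point (between the pads) lies 19 mm behind it (env.grip_depth is the z of the grasp point in the tool frame, in m); z points along the fingers, y is the line along which they close (so a half turn about z gives the same grasp; the last joint's range is limited). The gripper opens to 85 mm and grips with 20 to 120 N. Pads are 22 mm wide; open, the fingers measure 114 mm over their backs; the gripper's body (76 mm by 85 mm) begins 54 mm behind the grasp point. The pads swing forward as they close: fully open they stand 13 mm farther back than shut.
Start: joints at [-1.373, 0.527, 1.433, -0, 1.181, -0.178], TCP at [0.23, -0.581, 0.231] pointing down, gripper open.
Joint ranges: [-3.08, 3.08], [-0.75, 2.2], [0.22, 2.44], [-1.43, 4.57], [0, 2.65], [-2.85, 2.85]. Speed limits (rad/s): [2.79, 2.79, 3.14, 3.14, 3.14, 3.14].

INTERFACE

Orientations are given as a unit quaternion [w, x, y, z].
In Python, from cell import sense, vision, workorder, env gives the robot as it stands.
- The arm moves only by the tool carry_out, never from a script. Its argument "moves" is a list of rows, each a list of 4 numbers: the shift along the tool's x, y, z in units of 30 mm (1.0 is 30 mm), then the turn about the tool's z in rad. A call has 1 to 20 rows; each row shifts and turns the commanded pose from where the row before left it, along the tool's axes as they then stand; what a row does not reach is not made up. A row lasts 1/8 s, in which the tool goes at most 62.5 mm and 10.7 degrees, less where a joint would pass 70% of its speed; a pose out of reach is approached as far as the arm can. A call is refused whole if a number of a shift passes 1 or a number of a turn 0.188, either way. A call with a gripper value outside its range is refused whole. "jaw" is the closure, from -1 (fully open) to 1 (shut), set as the call begins (left out, the last holds). The fingers move at their own pace and stop on an object; "newtons" is the grip in N (left out, the last holds). Time passes only in rows, so rows that do not move let the fingers close. It gives the time, the measured TCP pose, the force, the opening and the grip force at its end, in the units of the state.
- sense(): the state, without advancing time (a new reading comes with each control period).
- vision.read_camera(name): name is "scene" or "top"; returns a dict with "color" (480x640x3 uint8, red, green, blue), "fx", "fy", "cx", "cy" (pixels), "k1" (the pictures are not rectified: a ray, as slopes to the right and down, at radius r is drawn at 1 + k1 r^2 times it, then the intrinsics apply), "R" (3x3) and "t" (3): a world point X has camera coordinates R X + t. Camera axes: x right, y down, z forward; pixel columns grow to the right and rows downward; lengths in m; the calibration is good to about 2 mm. A picture is of the moment at which its call begins. There is no depth.
- workorder.hand_in(): hands the job in; it is judged then, once.
The state is a dict: "time_s": time; "joint_positions": joint angles; "joint_velocities": joint speeds; "tau": joint torques, N m; "position": TCP position; "tool_rot": TCP orientation; "force": force on the tool from outside, world axes, zero at the start; "wrist_torque": the same for the moment, N m; "opening": finger opening in m; "gripper_force": force on a finger pad.
Only numpy, scipy, OpenCV 4.12 (cv2) and the standard library are available. Lean on these libraries where they do the work, as an engineer would, in place of code of your own. Each camera call takes 0.05 s, during which the arm holds its last target. There are 200 camera calls.

TASK

Hang the three nesting scoops upright on the drain hook by the holes in their back plates, first the large blue one, then the medium green one inside it, then the small orange one inside that. Slide each fully home, the blue one until it lies flat against the black sprung stop plate (which may sit anywhere along the bar, so feel for it) and the others until back plate meets back plate, never pushing harder than about 10 N against the stop or one another; then let go. Leave the two bottles and the vial where they are.

Things in the scene. Friction and masses are not known exactly. Their poses are not given: they have to be found in the camera images.
- stand: fixed stand; origin on the bench below the hook. x points from the hook's tip back along its bar, y across, z up. Level steel bar, 12 mm wide, 8 mm high, top face at 130 mm, from a post (front at x = +60 mm, 134 mm high) to the free tip at x = -68 mm. At the tip a nose, 8 mm long and 8 mm wide, rises 6 mm above the bar. Base plate 160 x 100 x 12 mm, its middle at x = +20 mm.
- hook_tip (a point): free end of the bar, mid-width, at the height of the bar's top face; axes as the stand's. A black sprung stop plate, 56 mm wide, from the bar's top to 64 mm below, with a 12 mm wide finger rising 42 mm above the bar, square to it, has its front anywhere 44 to 76 mm behind this point (not measured, stop in the rules); it yields about 5 N per mm, 4.5 mm at most, and springs back.
- large_mid (a point): Large blue scoop 76 wide x 130 high x 32 mm deep, upright, mouth to -x. Point: centre of its 8 mm back plate, mid-height. x back, y across, z up. Plate 90 mm high; above it a lug 20 mm wide (y), 40 high, 8 thick: grip it across y from above. Hole 17 wide, 20 high, 65 to 85 mm above lower edge. 3 mm side walls (55 high) and base. 70 mm inside. Hung, the point is 20 mm below the bar's top.
- medium_mid (a point): Medium green scoop 66 wide x 124 high x 32 mm deep, upright, mouth to -x. Point: centre of its 8 mm back plate, mid-height. x back, y across, z up. Plate 84 mm high; above it a lug 34 mm wide (y), 40 high, 8 thick: grip it across y from above. Hole 17 wide, 20 high, 59 to 79 mm above lower edge. 3 mm side walls (50 high) and base. 60 mm inside. Hung: point 17 mm below bar top; home: 8 mm before large's.
- small_mid (a point): Small orange scoop 56 wide x 118 high x 32 mm deep, upright, mouth to -x. Point: centre of its 8 mm back plate, mid-height. x back, y across, z up. Plate 78 mm high; above it a lug 48 mm wide (y), 40 high, 8 thick: grip it across y from above. Hole 17 wide, 20 high, 53 to 73 mm above lower edge. 3 mm side walls (45 high) and base. Hung: point 14 mm below bar top; home: 8 mm before medium's.
- red_bottle_mid (a point): centre of a white bottle with a red cap, 57 mm across, 107 mm high; a bystander
- white_bottle_mid (a point): centre of a white bottle with a white cap, 61 mm across, 126 mm high; a bystander
- vial_mid (a point): centre of an upright vial with a navy cap, 22 mm across, 78 mm high; a bystander
Things that resemble listed ones, but are neither listed nor needed, are in the scene too. Several things look just like the part that bears medium_mid: the one meant starts farthest to the robot's right.

How it is judged:
On the way, in this order (a step that is already met when the one before it is completed fails the run):
1. the large blue scoop hangs on the bar, flat against the stop plate, let go (z of large_mid in the frame of hook_tip between -0.024 and -0.016 m and y of large_mid in the frame of hook_tip between -0.006 and 0.006 m and x of large_mid in the frame of hook_tip above 0.012 m and angle between large_mid's own z axis and vertical below 0.12 rad and x of large_mid in the frame of stop between -0.006 and -0.002 m and angle between the y axis of large and the y axis of stand, either way round below 0.12 rad and contact force between the fingers and large below 0.1 N), for 0.1 s.
2. the medium green scoop hangs on the bar inside the large one, back plates together, let go (z of large_mid in the frame of hook_tip between -0.024 and -0.016 m and y of large_mid in the frame of hook_tip between -0.006 and 0.006 m and x of each of large_mid, medium_mid in the frame of hook_tip above 0.012 m and angle between each of large_mid, medium_mid's own z axis and vertical below 0.12 rad and x of large_mid in the frame of stop between -0.006 and -0.002 m and angle between the y axis of large and the y axis of stand, either way round below 0.12 rad and z of medium_mid in the frame of hook_tip between -0.021 and -0.013 m and y of medium_mid in the frame of hook_tip between -0.006 and 0.006 m and x of medium_mid in the frame of large_mid between -0.01 and -0.006 m and y of medium_mid in the frame of large_mid between -0.005 and 0.005 m and contact force between the fingers and medium below 0.1 N), for 0.1 s.
3. the small orange scoop hangs on the bar inside the medium one, back plates together, let go (z of large_mid in the frame of hook_tip between -0.024 and -0.016 m and y of large_mid in the frame of hook_tip between -0.006 and 0.006 m and x of each of large_mid, medium_mid, small_mid in the frame of hook_tip above 0.012 m and angle between each of large_mid, medium_mid, small_mid's own z axis and vertical below 0.12 rad and x of large_mid in the frame of stop between -0.006 and -0.002 m and angle between the y axis of large and the y axis of stand, either way round below 0.12 rad and z of medium_mid in the frame of hook_tip between -0.021 and -0.013 m and y of medium_mid in the frame of hook_tip between -0.006 and 0.006 m and x of medium_mid in the frame of large_mid between -0.01 and -0.006 m and y of medium_mid in the frame of large_mid between -0.005 and 0.005 m and z of small_mid in the frame of hook_tip between -0.018 and -0.01 m and y of small_mid in the frame of hook_tip between -0.006 and 0.006 m and x of small_mid in the frame of medium_mid between -0.01 and -0.006 m and y of small_mid in the frame of medium_mid between -0.005 and 0.005 m and contact force between the fingers and small below 0.1 N), for 0.1 s.
At the end, for the whole second after the job is handed in: All three hang still and upright (0.12 rad) on the bar behind the nose, hanging height within 4 mm, mid-bar within 6 mm; large within 2 mm of the stop and square to the bar, medium's plate within 2 mm of large's, small's within 2 mm of medium's, all within 5 mm sideways (z of large_mid in the frame of hook_tip between -0.024 and -0.016 m and y of large_mid in the frame of hook_tip between -0.006 and 0.006 m and x of each of large_mid, medium_mid, small_mid in the frame of hook_tip above 0.012 m and angle between each of large_mid, medium_mid, small_mid's own z axis and vertical below 0.12 rad and x of large_mid in the frame of stop between -0.006 and -0.002 m and angle between the y axis of large and the y axis of stand, either way round below 0.12 rad and z of medium_mid in the frame of hook_tip between -0.021 and -0.013 m and y of medium_mid in the frame of hook_tip between -0.006 and 0.006 m and x of medium_mid in the frame of large_mid between -0.01 and -0.006 m and y of medium_mid in the frame of large_mid between -0.005 and 0.005 m and z of small_mid in the frame of hook_tip between -0.018 and -0.01 m and y of small_mid in the frame of hook_tip between -0.006 and 0.006 m and x of small_mid in the frame of medium_mid between -0.01 and -0.006 m and y of small_mid in the frame of medium_mid between -0.005 and 0.005 m and linear speed of each of large, medium, small below 0.02 m/s); the robot touches nothing.
It fails at once if a scoop is pressed against the stop or another scoop with more than 12 N (contact force between any of large, medium, small and stop above 12 N or contact force between large and medium above 12 N or contact force between any of medium, large and small above 12 N).
It fails at once if a bottle or the vial is shifted by more than 20 mm or tipped (distance of any of red_bottle_mid, white_bottle_mid, vial_mid from where it was at the start of the episode above 0.02 m or angle between any of red_bottle_mid, white_bottle_mid, vial_mid's own z axis and vertical above 0.3 rad).
It also fails if it takes over 67 s, if anything falls off the work surface, if the arm or the gripper's body presses on something with over 40 N, if the wrist force passes 120 N, or if a joint passes its speed limit or range.

## Working session

There is one attempt and no reset: what is moved stays moved. The work goes in short steps, Python scripts to look and compute and a tool call to move; the robot and the scene stay as the last step left them, time stands still between calls to the robot, and variables do not carry over. Pictures are saved under pics/ and viewed, at most 10 in all, crops included, and the job is handed in when it is done.

Besides the shell and the picture viewer there is one more tool, called after "Call:" by a JSON object that holds its "method" and its "body". carry_out: Moves the arm, as the interface text tells. Its arguments: {"type":"object","properties":{"moves":{"type":"array","items":{"type":"array","items":{"type":"number"}}},"jaw":{"type":"number"},"newtons":{"type":"number"}},"required":["moves"]}

```bash
mkdir -p pics
python3 - <<'E'
from cell import sense, vision, workorder, env
import cv2,pickle
s=sense();print(s, env.grip_depth)
for n in("scene","top"):
    c=vision.read_camera(n);pickle.dump(c,open(f'{n}0.pkl','wb'))
    cv2.imwrite(f'pics/{n}0.png',c["color"][:,:,::-1]);print({k:v for k,v in c.items() if k!="color"})
E
```

```text
{'time_s': 0.0, 'joint_positions': array([-1.37248557e+00,  5.28477844e-01,  1.43390434e+00,  3.90222742e-05,
        1.18140163e+00, -1.78475334e-01]), 'joint_velocities': array([ 0.0003203 ,  0.00018227, -0.00017266,  0.00218318,  0.00073904,
       -0.00079267]), 'tau': array([-1.76569461e-03, -4.42362893e+01, -1.78022915e+01, -4.77775739e-04,
        8.42971931e-03, -8.48377795e-06]), 'position': array([ 0.22986714, -0.58042328,  0.2303258 ]), 'tool_rot': array([-1.09570547e-03,  9.82307256e-01,  1.87273209e-01,  7.17602718e-06]), 'force': array([ 0.08416029, -0.76840165, -0.19918453]), 'wrist_torque': array([ 0.00607936, -0.02492609, -0.0225324 ]), 'gripper_force': 0.0, 'opening': 0.08553075317044377} -0.0187
{'fx': 480.27761466702276, 'fy': 480.27761466702276, 'cx': 317.5770781150959, 'cy': 240.35831390712661, 'k1': -0.0629607442121435, 'R': array([[ 0.99995697, -0.00682482, -0.00628341],
       [-0.00921454, -0.65236053, -0.75785277],
       [ 0.00107316,  0.75787806, -0.65239535]]), 't': array([-0.47943624,  0.13771885,  0.87398952])}
{'fx': 483.4416788869888, 'fy': 483.4416788869888, 'cx': 315.6598748241465, 'cy': 242.87596398217352, 'k1': -0.03054033616610856, 'R': array([[-0.01476499, -0.9995042 , -0.0278091 ],
       [-0.99821168,  0.01634572, -0.05750014],
       [ 0.05792619,  0.02691038, -0.99795811]]), 't': array([0.08824747, 0.51745108, 0.97582936])}
```

View pics/scene0.png

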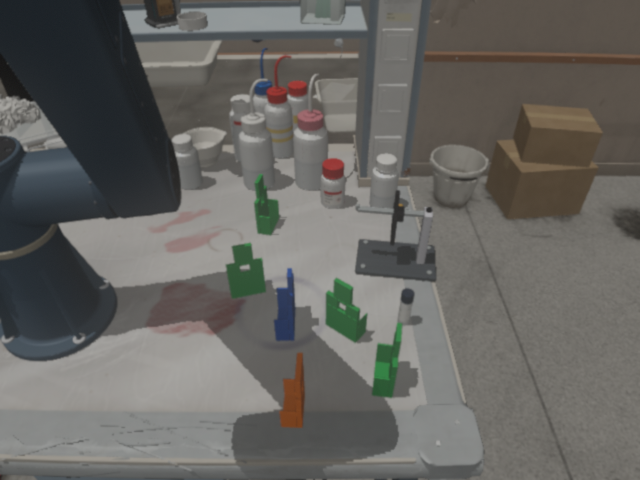

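View pics/top0.png

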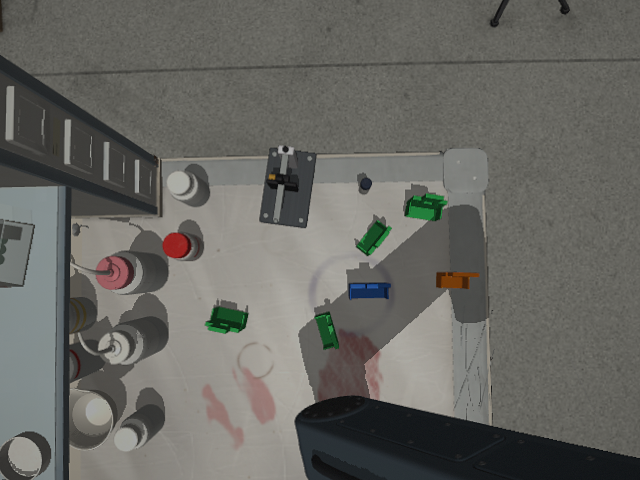

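Run:
```python
import cv2,pickle,numpy as np
t=pickle.load(open('top0.pkl','rb'));s=pickle.load(open('scene0.pkl','rb'))
for c in(t,s): print(-c['R'].T@c['t'])
T=t['color'][:,:,::-1];S=s['color'][:,:,::-1]
z=lambda im,x0,y0,w,h,W,H:cv2.resize(im[y0:y0+h,x0:x0+w],(W,H),interpolation=cv2.INTER_CUBIC)
a=z(T,340,180,150,120,400,320);b=z(T,250,140,75,100,210,280);b=cv2.copyMakeBorder(b,0,40,0,0,0)
c=z(S,350,180,95,105,190,210)
b2=np.hstack([a,b,cv2.copyMakeBorder(c,0,110,0,0,0)])
d=z(S,260,260,150,175,240,280)
e=np.hstack([z(S,260,260,55,85,181,280),z(S,270,345,50,90,156,280),z(S,365,315,45,85,148,280),z(S,345,180,100,105,267,280)])
e=cv2.copyMakeBorder(e,0,0,0,800-e.shape[1],0)
cv2.imwrite('pics/c1.png',np.vstack([b2,e]))
```

```text
[0.46130261 0.05348567 1.00604441]
[ 0.4797467  -0.5758072   0.67154481]
```

View pics/c1.png

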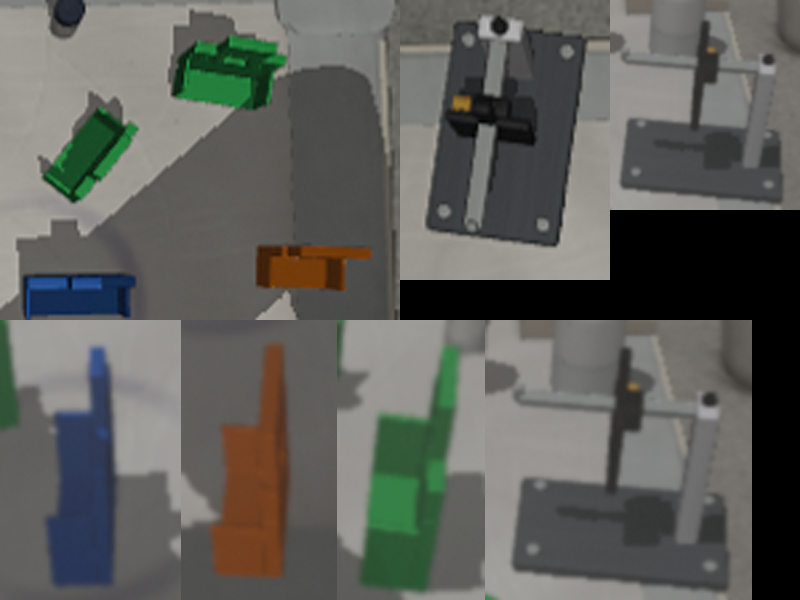

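```bash
cat > h.py <<'E'
import cv2,numpy as np
from scipy.optimize import least_squares
def und(c,p):
    K=np.array([[c['fx'],0,c['cx']],[0,c['fy'],c['cy']],[0,0,1]])
    return cv2.undistortPoints(np.array(p,float).reshape(-1,1,2),K,np.array([c['k1'],0,0,0.]))[:,0]
def ray(c,p):
    u=und(c,p);d=np.c_[u,np.ones(len(u))]@c['R'];return -c['R'].T@c['t'],d
def plane(c,p,z):
    o,d=ray(c,p);return o+d*((z-o[2])/d[:,2])[:,None]
def tri(c1,p1,c2,p2):
    o1,d1=ray(c1,[p1]);o2,d2=ray(c2,[p2]);A=np.c_[d1[0],-d2[0]]
    k=np.linalg.lstsq(A,o2-o1,rcond=None)[0];a=o1+k[0]*d1[0];b=o2+k[1]*d2[0]
    return (a+b)/2,np.linalg.norm(a-b)
def mask(c,col):
    h=cv2.cvtColor(c['color'],cv2.COLOR_RGB2HSV);lo,hi={'blue':((108,120,40),(122,255,255)),'green':((50,120,30),(75,255,255)),'orange':((4,170,60),(14,255,255))}[col]
    return cv2.inRange(h,lo,hi)
E
python3 - <<'E'
import pickle,cv2,numpy as np
from h import *
for n in('top','scene'):
    c=pickle.load(open(n+'0.pkl','rb'))
    for col in('blue','green','orange'):
        for k in cv2.findContours(mask(c,col),cv2.RETR_EXTERNAL,cv2.CHAIN_APPROX_NONE)[0]:
            if cv2.contourArea(k)>150: print(n,col,cv2.contourArea(k),cv2.approxPolyDP(k,1.2,True)[:,0].tolist())
t=pickle.load(open('top0.pkl','rb'));s=pickle.load(open('scene0.pkl','rb'))
T=cv2.resize(t['color'][140:240,255:325,::-1],None,fx=6,fy=6,interpolation=cv2.INTER_CUBIC)
S=cv2.resize(s['color'][185:285,350:440,::-1],None,fx=4,fy=4,interpolation=cv2.INTER_CUBIC)
S=cv2.copyMakeBorder(S,0,200,0,0,0)
cv2.imwrite('pics/c2.png',np.hstack([T,S]))
E
```

```text
top blue 516.5 [[390, 284], [369, 283], [367, 284], [366, 288], [365, 284], [349, 284], [350, 299], [352, 297], [388, 298], [387, 288]]
top green 468.0 [[316, 316], [315, 318], [319, 326], [324, 348], [334, 346], [335, 348], [338, 347], [329, 313]]
top green 745.5 [[205, 324], [209, 327], [208, 329], [224, 333], [228, 330], [237, 332], [244, 327], [247, 314], [218, 307], [213, 309], [211, 320]]
top green 536.0 [[377, 220], [357, 245], [357, 247], [367, 255], [371, 253], [381, 242], [391, 228], [388, 226], [386, 228]]
top green 782.5 [[446, 201], [442, 199], [442, 196], [426, 194], [422, 197], [413, 196], [407, 202], [405, 215], [435, 220], [440, 218], [441, 206], [445, 204]]
top orange 470.0 [[436, 286], [468, 288], [467, 277], [478, 276], [478, 274], [456, 272], [437, 273]]
scene blue 496.0 [[279, 294], [279, 306], [283, 311], [280, 311], [279, 319], [275, 321], [277, 338], [292, 338], [292, 318], [290, 306], [285, 303], [286, 298], [284, 300]]
scene green 496.5 [[378, 360], [376, 362], [375, 370], [376, 384], [374, 387], [374, 393], [390, 395], [392, 383], [390, 382], [393, 379], [392, 380], [391, 378], [393, 377], [394, 372], [393, 371], [394, 372], [390, 378], [388, 374], [389, 363]]
scene orange 793.5 [[300, 355], [296, 379], [285, 380], [286, 400], [285, 409], [281, 412], [282, 425], [301, 425], [300, 390], [302, 390], [302, 387], [301, 389], [299, 387]]
```

View pics/c2.png

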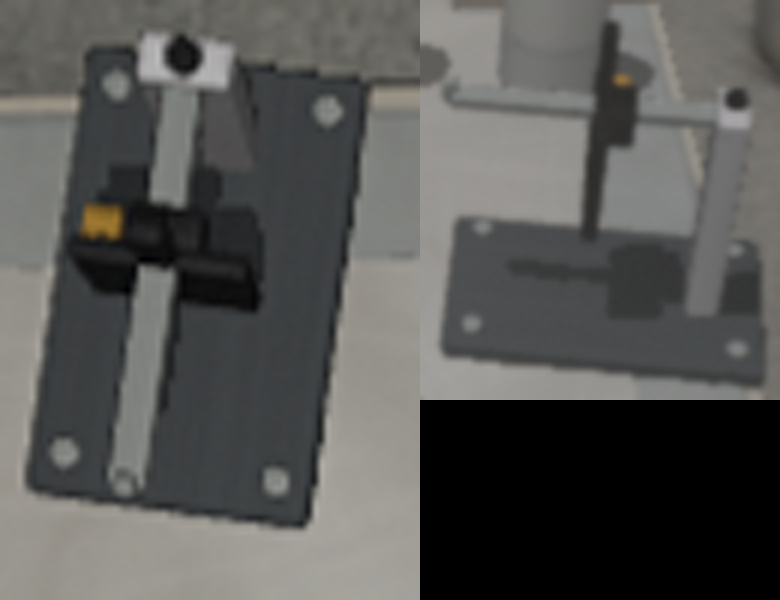

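Run:
```python
import pickle,cv2,numpy as np
from h import *
np.set_printoptions(precision=4,suppress=True)
t=pickle.load(open('top0.pkl','rb'));s=pickle.load(open('scene0.pkl','rb'))
g=cv2.cvtColor(t['color'],cv2.COLOR_RGB2GRAY).astype(float)
# bar rows
pts=[]
for r in list(range(156,172))+list(range(192,217)):
    c0=275.6+(219.6-r)*(284.3-275.6)/65
    seg=np.arange(int(c0)-7,int(c0)+8);w=np.clip(g[r,seg]-90,0,60)
    # contiguous around c0
    m=g[r,seg]>95
    i=7;a=i
    while m[a-1] and a>0:a-=1
    b=i
    while b<13 and m[b+1]:b+=1
    pts.append((seg[a],seg[b],r))
P=np.array(pts,float);print(P[::4].tolist())
c=(P[:,0]+P[:,1])/2
w=plane(t,np.c_[c,P[:,2]],.130)
k=np.polyfit(w[:,0],w[:,1],1);res=w[:,1]-np.polyval(k,w[:,0]);print('bar y=',k,'yaw',np.arctan(k[0]),res.std())
f=lambda x,y:(x/6+255-.42,y/6+140-.42)
base=plane(t,[f(370,80),f(307,525),f(30,487),f(90,45)],.012);print('base',base,base.mean(0))
d=base[0]+base[3]-base[1]-base[2];print('base yaw',np.arctan2(d[1],d[0]))
print('nose top',plane(t,[f(124,480),f(124,494)],.136))
sf=lambda x,y:((x-420)/4+350-.37,y/4+185-.37)
print('tip tri',tri(t,f(124,482),s,sf(449,88)))
print('post',plane(t,[f(140,78),f(230,90)],.134))
print('stopfinger',plane(t,[f(70,250),f(262,308)],.13))
print('blue plate ends',plane(t,[(349,286),(390,286.5)],.09),'lug',plane(t,[(367,285),(377.5,285)],.13),tri(t,(372.3,285.5),s,(289.7,269)))
print('orange lug',plane(t,[(453.6,274),(478.5,275)],.118),tri(t,(466,274.5),s,(300.5,353)))
print('green lug back',plane(t,[(426,194),(442.5,196)],.124),'plate back',plane(t,[(413,196),(446,201)],.084),tri(t,(434,197),s,(399.5,326)))
```

```text
[[282.0, 287.0, 156.0], [282.0, 287.0, 160.0], [281.0, 286.0, 164.0], [280.0, 285.0, 168.0], [277.0, 282.0, 192.0], [276.0, 281.0, 196.0], [276.0, 281.0, 200.0], [275.0, 280.0, 204.0], [275.0, 280.0, 208.0], [274.0, 279.0, 212.0], [274.0, 279.0, 216.0]]
bar y= [-0.1514  0.2338] yaw -0.1502147550828444 0.0005091073251175355
base [[0.7068 0.0763 0.012 ]
 [0.552  0.1003 0.012 ]
 [0.5669 0.1959 0.012 ]
 [0.7214 0.1738 0.012 ]] [0.6368 0.1366 0.012 ]
base yaw -0.14803687403384883
nose top [[0.5553 0.1496 0.136 ]
 [0.5511 0.1497 0.136 ]]
tip tri (array([0.5554, 0.1504, 0.1294]), np.float64(6.96285741994721e-05))
post [[0.6789 0.1438 0.134 ]
 [0.6745 0.1163 0.134 ]]
stopfinger [[0.627  0.1662 0.13  ]
 [0.6079 0.1076 0.13  ]]
blue plate ends [[ 0.432   0.0165  0.09  ]
 [ 0.4299 -0.0606  0.09  ]] lug [[ 0.4346 -0.0143  0.13  ]
 [ 0.4343 -0.0332  0.13  ]] (array([ 0.4346, -0.0233,  0.136 ]), np.float64(0.0018019753533468187))
orange lug [[ 0.4519 -0.1734  0.118 ]
 [ 0.4493 -0.2187  0.118 ]] (array([ 0.4536, -0.1895,  0.1407]), np.float64(0.005370925399907896))
green lug back [[ 0.5988 -0.1261  0.124 ]
 [ 0.5946 -0.1561  0.124 ]] plate back [[ 0.6016 -0.1093  0.084 ]
 [ 0.5909 -0.172   0.084 ]] (array([ 0.594 , -0.1389,  0.1326]), np.float64(0.00449638557304833))
```

Call:
{"method": "carry_out", "body": {"moves": [[0,0,0,0.132],[0,0,0,0.132],[0,0,0,0.133],[0.36,-1,0,0],[0.36,-1,0,0],[0.36,-1,0,0],[0.36,-1,0,0],[0.36,-1,0,0],[0.36,-1,0,0],[0.36,-1,0,0],[0.36,-1,0,0],[0.36,-1,0,0],[0.36,-1,0,0],[0.36,-1,0,0],[0.36,-1,0,0],[0.36,-1,0,0],[0.36,-1,0,0],[0.36,-1,0,0],[0.36,-1,0,0],[0.33,-1,0,0]], "jaw": -1, "newtons": 60}}

```text
time_s: 2.6
position: [0.4231, -0.0738, 0.2311]
tool_rot: [-0.0, 1.0, -0.01, -0.0]
force: [-0.4, -0.3, 0.6]
opening: 0.0853
gripper_force: 0.0
```

Call:
{"method": "carry_out", "body": {"moves": [[0.3,-0.85,0,0],[0,-0.85,0,0],[0,0,0.3,0],[0,0,0,0],[0,0,0,0]]}}

```text
time_s: 3.22
position: [0.433, -0.0249, 0.2221]
tool_rot: [0.0, 1.0, -0.011, -0.0]
force: [0.1, 0.5, -0.2]
opening: 0.0852
gripper_force: 0.0
```

Call:
{"method": "carry_out", "body": {"moves": [[0.05,-0.05,0.9,0],[0,0,0.9,0],[0,0,0.9,0],[0,0,0.8,0],[0,0,0.67,0],[0,0,0,0]]}}

```text
time_s: 3.98
position: [0.4339, -0.0232, 0.0963]
tool_rot: [-0.0, 1.0, -0.011, -0.001]
force: [-1.0, -0.6, 0.1]
opening: 0.0855
gripper_force: 0.0
```

Call:
{"method": "carry_out", "body": {"moves": [[0,0,0,0],[0,0,0,0],[0,0,0,0],[0,0,0,0],[0,0,0,0],[0,0,0,0]], "jaw": 1}}

```text
time_s: 4.72
position: [0.4349, -0.0226, 0.0978]
tool_rot: [0.0, 1.0, -0.01, 0.001]
force: [-0.1, 0.7, 5.5]
opening: 0.0188
gripper_force: 58.7
```

Call:
{"method": "carry_out", "body": {"moves": [[0,0,-0.3,0],[0,0,-0.75,0],[0,0,-0.9,0],[0,0,-0.95,0],[0,0,-0.95,0],[0,0,-0.9,0],[0,0,0,0],[0,0,0,0]]}}

```text
time_s: 5.72
position: [0.4336, -0.0224, 0.2391]
tool_rot: [-0.0, 1.0, -0.01, -0.001]
force: [0.1, 0.5, -2.3]
opening: 0.0188
gripper_force: 58.8
```

Run:
```python
from cell import sense
s=sense();print(s['position'],s['tool_rot'],s['force'],s['wrist_torque'],s['opening'])
```

```text
[ 0.43364875 -0.02236851  0.23908074] [-2.29415033e-04  9.99948833e-01 -1.00851038e-02 -7.55094106e-04] [ 0.06125184  0.53975327 -2.32122381] [-0.01211977  0.05330195 -0.00022987] 0.018831036485636606
```

Call:
{"method": "carry_out", "body": {"moves": [[0,0,0,0.065],[0,0,0,0.065],[0.2,-0.6,0,0],[0.24,-0.95,0,0],[0.24,-0.95,0,0],[0.24,-0.95,0,0],[0.24,-0.95,0,0],[0.24,-0.95,0,0],[0.233,-0.93,0,0],[0,0,0,0],[0,0,0.5,0],[0,0,0.8,0],[0,0,0.8,0],[0,0,0.6,0],[0,0,0.2,0],[0,0,0,0],[0,0,0,0]]}}

```text
time_s: 7.85
position: [0.5116, 0.1561, 0.1532]
tool_rot: [-0.0, 0.997, -0.075, 0.001]
force: [-0.2, -0.1, -1.4]
opening: 0.0188
gripper_force: 58.9
```

Run:
```python
from cell import sense,vision
import cv2,pickle,numpy as np
s=sense();print(s['position'],s['tool_rot'],s['force'])
ims=[]
for n,(x,y,w,h) in(('top',(225,140,100,120)),('scene',(320,170,115,138))):
    c=vision.read_camera(n);pickle.dump(c,open(n+'1.pkl','wb'));ims.append(cv2.resize(c['color'][y:y+h,x:x+w,::-1],(400,480),interpolation=cv2.INTER_CUBIC))
cv2.imwrite('pics/p1.png',np.hstack(ims))
```

```text
[0.51155966 0.15605628 0.15322894] [-7.23447515e-05  9.97166165e-01 -7.52283129e-02  5.79179909e-04] [-0.21889822 -0.07180016 -1.43990775]
```

View pics/p1.png

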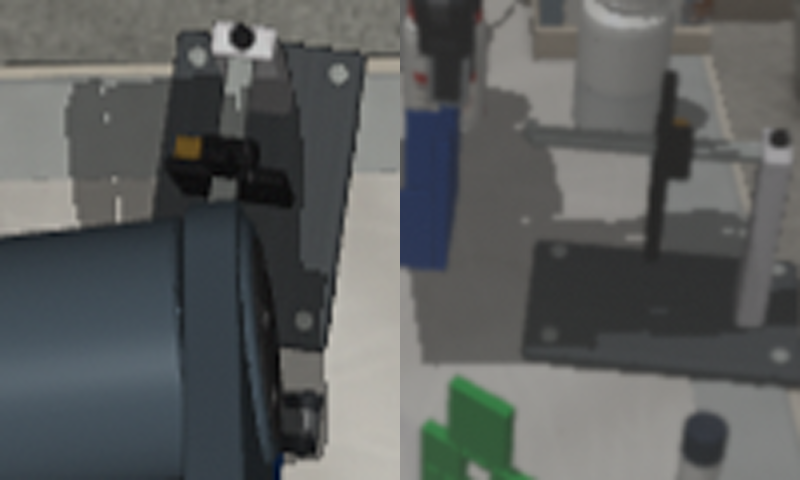

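Call:
{"method": "carry_out", "body": {"moves": [[0.35,0,0.05,0],[0.35,0,0,0],[0.2,0,0,0],[0.15,0,0,0],[0.15,0,0,0],[0.15,0,0,0],[0.15,0,0,0],[0.15,0,0,0],[0,0,0,0]]}}

```text
time_s: 9.07
position: [0.5606, 0.1488, 0.1512]
tool_rot: [-0.0, 0.997, -0.075, 0.0]
force: [0.8, 0.9, -1.5]
opening: 0.0187
gripper_force: 58.9
```

Call:
{"method": "carry_out", "body": {"moves": [[0.15,0,0,0],[0.15,0,0,0],[0.15,0,0,0],[0.15,0,0,0],[0,0,0,0],[0,0,0,0]]}}

```text
time_s: 9.82
position: [0.5777, 0.1462, 0.1511]
tool_rot: [0.0, 0.997, -0.075, -0.0]
force: [-1.4, 0.6, -1.0]
opening: 0.0189
gripper_force: 58.9
```

Run:
```python
from cell import sense,vision
import cv2,pickle,numpy as np
s=sense();print(s['position'],s['force'],s['wrist_torque'])
c=vision.read_camera('scene')
cv2.imwrite('pics/p2.png',cv2.resize(c['color'][170:290,340:440,::-1],(500,600),interpolation=cv2.INTER_CUBIC))
```

```text
[0.57768672 0.14619879 0.15113564] [-1.40780349  0.63215176 -0.99973246] [-0.03081328  0.05872597 -0.00976474]
```

View pics/p2.png

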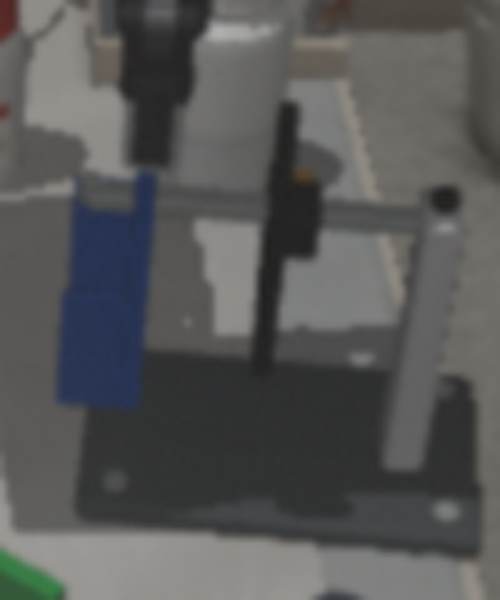

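Call:
{"method": "carry_out", "body": {"moves": [[0,0,0.1,0],[0,0,0.1,0],[0,0,0.043,0],[0.13,0,0,0],[0.13,0,0,0],[0.13,0,0,0],[0.13,0,0,0],[0.1,0,0,0],[0,0,0,0],[0,0,0,0]]}}

```text
time_s: 11.12
position: [0.5961, 0.1435, 0.1438]
tool_rot: [-0.0, 0.997, -0.075, -0.0]
force: [-1.1, 0.3, -0.7]
opening: 0.0189
gripper_force: 58.9
```

Call:
{"method": "carry_out", "body": {"moves": [[0.04,0,0,0],[0.04,0,0,0],[0.04,0,0,0],[0.03,0,0,0],[0,0,0,0]]}}

```text
time_s: 11.75
position: [0.6008, 0.1427, 0.1439]
tool_rot: [-0.0, 0.997, -0.075, 0.0]
force: [0.1, -0.7, -0.8]
opening: 0.0187
gripper_force: 58.9
```

Call:
{"method": "carry_out", "body": {"moves": [[0.035,0,0,0],[0.035,0,0,0],[0.035,0,0,0],[0,0,0,0]]}}

```text
time_s: 12.25
position: [0.604, 0.1423, 0.1439]
tool_rot: [-0.0, 0.997, -0.075, 0.0]
force: [0.0, -1.1, -1.5]
opening: 0.0193
gripper_force: 58.9
```

Call:
{"method": "carry_out", "body": {"moves": [[0.035,0,0,0],[0.035,0,0,0],[0,0,0,0]]}}

```text
time_s: 12.62
position: [0.606, 0.142, 0.1439]
tool_rot: [-0.0, 0.997, -0.075, 0.0]
force: [-0.1, -0.0, -0.4]
opening: 0.019
gripper_force: 58.9
```

Call:
{"method": "carry_out", "body": {"moves": [[0.035,0,0,0],[0.035,0,0,0],[0,0,0,0]]}}

```text
time_s: 13.0
position: [0.6081, 0.1416, 0.1439]
tool_rot: [-0.0, 0.997, -0.075, 0.0]
force: [0.1, -0.0, -1.7]
opening: 0.0185
gripper_force: 58.9
```

Call:
{"method": "carry_out", "body": {"moves": [[0.035,0,0,0],[0.035,0,0,0],[0,0,0,0]]}}

```text
time_s: 13.38
position: [0.6102, 0.1413, 0.1439]
tool_rot: [-0.0, 0.997, -0.075, 0.0]
force: [-0.1, 0.6, -1.3]
opening: 0.019
gripper_force: 58.9
```

Call:
{"method": "carry_out", "body": {"moves": [[0.03,0,0,0],[0.03,0,0,0],[0,0,0,0]]}}

```text
time_s: 13.75
position: [0.612, 0.141, 0.1439]
tool_rot: [-0.0, 0.997, -0.075, 0.0]
force: [0.7, -0.6, -2.0]
opening: 0.0187
gripper_force: 58.9
```

Call:
{"method": "carry_out", "body": {"moves": [[0.03,0,0,0],[0.03,0,0,0],[0,0,0,0]]}}

```text
time_s: 14.12
position: [0.6137, 0.1408, 0.1439]
tool_rot: [-0.0, 0.997, -0.075, 0.0]
force: [1.3, 0.6, -1.5]
opening: 0.0188
gripper_force: 58.9
```

Call:
{"method": "carry_out", "body": {"moves": [[0.025,0,0,0],[0.025,0,0,0],[0,0,0,0]]}}

```text
time_s: 14.5
position: [0.6152, 0.1405, 0.1439]
tool_rot: [-0.0, 0.997, -0.075, 0.0]
force: [-0.9, -0.5, -1.9]
opening: 0.0185
gripper_force: 58.9
```

Call:
{"method": "carry_out", "body": {"moves": [[0.025,0,0,0],[0.025,0,0,0],[0,0,0,0]]}}

```text
time_s: 14.88
position: [0.6167, 0.1403, 0.1439]
tool_rot: [-0.0, 0.997, -0.075, 0.0]
force: [-1.3, -0.6, -1.3]
opening: 0.0184
gripper_force: 58.9
```

Run:
```python
from cell import sense,vision
import cv2,pickle,numpy as np
c=vision.read_camera('scene')
s=sense();print(s['position'],s['force'],s['wrist_torque'])
cv2.imwrite('pics/p3.png',cv2.resize(c['color'][170:290,340:440,::-1],(500,600),interpolation=cv2.INTER_CUBIC))
```

```text
[0.61661791 0.1403592  0.14393835] [-0.10702789 -0.82470398 -0.87168593] [-0.00975212  0.02976147  0.02575912]
```

View pics/p3.png

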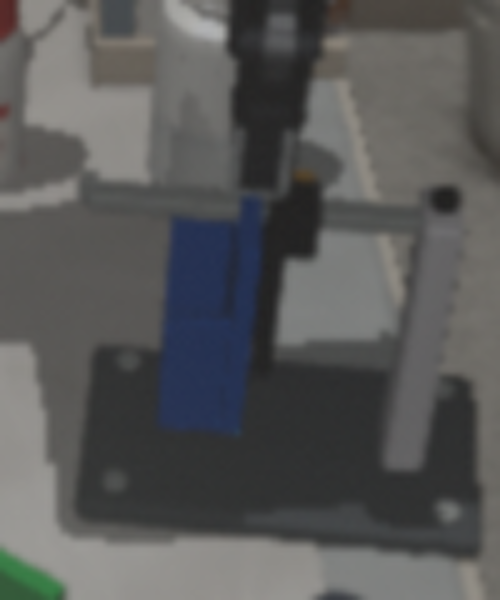

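Call:
{"method": "carry_out", "body": {"moves": [[0.02,0,0,0],[0.02,0,0,0],[0,0,0,0],[0,0,0,0]]}}

```text
time_s: 15.42
position: [0.6177, 0.1402, 0.1439]
tool_rot: [0.0, 0.997, -0.075, -0.0]
force: [-0.2, 0.7, -1.6]
opening: 0.0185
gripper_force: 58.9
```

Call:
{"method": "carry_out", "body": {"moves": [[0.02,0,0,0],[0.02,0,0,0],[0,0,0,0],[0,0,0,0]]}}

```text
time_s: 15.92
position: [0.6187, 0.14, 0.1439]
tool_rot: [0.0, 0.997, -0.075, -0.0]
force: [-0.8, -0.8, -1.0]
opening: 0.0189
gripper_force: 59.0
```

Call:
{"method": "carry_out", "body": {"moves": [[0.025,0,0,0],[0.02,0,0,0],[0,0,0,0],[0,0,0,0]]}}

```text
time_s: 16.42
position: [0.6195, 0.1399, 0.1437]
tool_rot: [0.0, 0.997, -0.075, -0.001]
force: [-4.0, 0.8, -0.1]
opening: 0.0191
gripper_force: 59.2
```

Call:
{"method": "carry_out", "body": {"moves": [[0.02,0,0,0],[0.02,0,0,0],[0,0,0,0],[0,0,0,0]]}}

```text
time_s: 16.92
position: [0.62, 0.1398, 0.1437]
tool_rot: [0.0, 0.997, -0.075, -0.002]
force: [-5.7, 1.0, 1.0]
opening: 0.0192
gripper_force: 59.3
```

Call:
{"method": "carry_out", "body": {"moves": [[0,0,0.02,0],[0,0,0.02,0],[0,0,0,0],[0,0,0,0]]}}

```text
time_s: 17.42
position: [0.62, 0.1397, 0.1429]
tool_rot: [0.0, 0.997, -0.075, -0.002]
force: [-6.1, 0.3, 3.2]
opening: 0.0188
gripper_force: 59.5
```

Call:
{"method": "carry_out", "body": {"moves": [[0,0,0,0],[0,0,0,0],[0,0,0,0],[0,0,0,0],[0,0,0,0]], "jaw": -1}}

```text
time_s: 18.05
position: [0.6217, 0.1396, 0.1427]
tool_rot: [-0.0, 0.997, -0.075, 0.0]
force: [0.4, -0.2, -0.0]
opening: 0.0859
gripper_force: 0.0
```

Call:
{"method": "carry_out", "body": {"moves": [[0,0,-0.3,0],[0,0,-0.8,0],[0,0,-1,0],[0,0,-1,0],[0,0,0,0]]}}

```text
time_s: 18.68
position: [0.6235, 0.1398, 0.2394]
tool_rot: [-0.0, 0.997, -0.075, 0.004]
force: [0.9, 0.6, 0.4]
opening: 0.0853
gripper_force: 0.0
```

Run:
```python
from cell import sense,vision
import cv2,pickle,numpy as np
c=vision.read_camera('scene')
s=sense();print(s['position'],s['tool_rot'],s['force'],s['wrist_torque'])
a=cv2.resize(c['color'][170:290,340:440,::-1],(500,600),interpolation=cv2.INTER_CUBIC)
b=cv2.resize(c['color'][310:410,365:415,::-1],(300,600),interpolation=cv2.INTER_CUBIC)
cv2.imwrite('pics/p4.png',np.hstack([a,b]))
```

```text
[0.62220437 0.13968962 0.23737595] [-2.00555026e-04  9.97182893e-01 -7.49891012e-02  1.69480326e-03] [-0.06007653 -0.50231079  0.60042264] [-0.0563195  -0.03658158 -0.06628415]
```

View pics/p4.png

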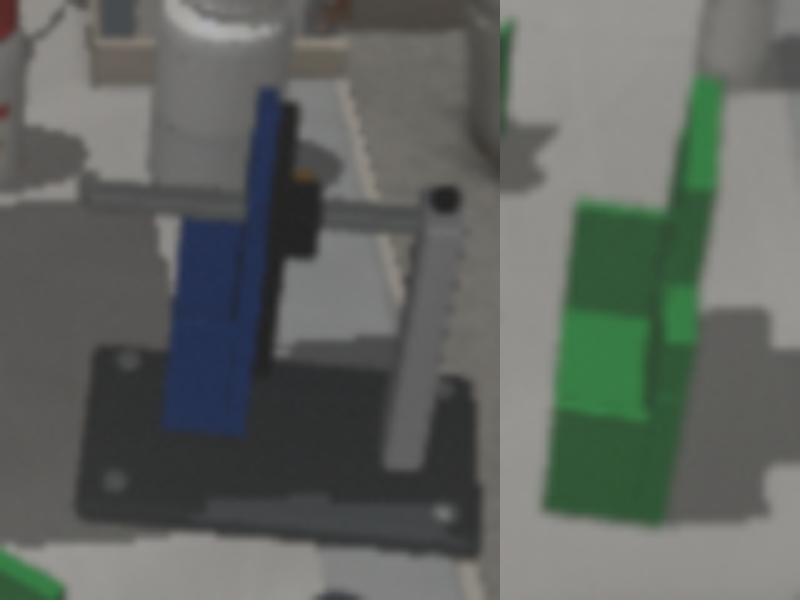

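Call:
{"method": "carry_out", "body": {"moves": [[0.05,0.5,0,0],[0.05,0.95,0,0],[0.05,1,0,0],[0.05,1,0,0],[0.05,1,0,0],[0.05,1,0,0],[0.05,1,0,0],[0.05,1,0,0],[0.02,1,0,0],[0,0.93,0,0],[0,0,0,0],[0,0,0,0]]}}

```text
time_s: 20.23
position: [0.591, -0.1404, 0.2347]
tool_rot: [-0.001, 0.997, -0.075, -0.001]
force: [0.4, 0.2, 0.3]
opening: 0.0855
gripper_force: 0.0
```

Run:
```python
from cell import sense,vision
import cv2,pickle,numpy as np
from h import *
np.set_printoptions(precision=4,suppress=True)
s=sense();print(s['position'],s['tool_rot'])
t=pickle.load(open('top0.pkl','rb'));c=pickle.load(open('scene0.pkl','rb'))
# right end of lug, top: from picture crops (scene crop scale 6, offset 365,310)
print(tri(t,(442.5,197.5),c,(365+(708-500)/6-.4,310+78/6-.4)))
print(tri(t,(478.5,275),c,(300,352.5)))
```

```text
[ 0.591  -0.1404  0.2347] [-0.0006  0.9972 -0.0754 -0.0011]
(array([ 0.59  , -0.1494,  0.1529]), np.float64(0.004762128070217025))
(array([ 0.4532, -0.2048,  0.1629]), np.float64(0.00663416260130098))
```

Run:
```python
import pickle,numpy as np
from h import *
c=pickle.load(open('scene0.pkl','rb'));t=pickle.load(open('top0.pkl','rb'))
def proj(c,X):
    p=c['R']@X+c['t'];u=p[:2]/p[2];r=u@u;u=u*(1+c['k1']*r);return np.round([c['fx']*u[0]+c['cx'],c['fy']*u[1]+c['cy']],1)
a=-.16;ex=np.array([np.cos(a),np.sin(a),0]);ey=np.array([-ex[1],ex[0],0]);m=np.array([.5925,-.1405,0])
for n,dx,dy,z in(('lugtopR back',.004,-.017,.124),('lugtopR front',-.004,-.017,.124),('lugtopL back',.004,.017,.124),('bottom back R',.004,-.033,0),('bottom front R',-.028,-.033,0),('shoulder back R',.004,-.033,.084)):
    X=m+ex*dx+ey*dy+[0,0,z];print(n,proj(t,X),proj(c,X))
```

```text
lugtopR back [443.5 196.4] [398.8 340.6]
lugtopR front [442.9 200.7] [393.1 339.9]
lugtopL back [425.  193.8] [399.5 322. ]
bottom back R [437.1 206.6] [390.  397.8]
bottom front R [435.1 221.8] [369.5 395.2]
shoulder back R [446.9 200.8] [395.5 366.6]
```

Call:
{"method": "carry_out", "body": {"moves": [[0.08,0,0.6,0],[0,0,0.95,0],[0,0,0.95,0],[0,0,0.95,0],[0,0,0.84,0],[0,0,0.5,0],[0,0,0,0]]}}

```text
time_s: 21.1
position: [0.5933, -0.1399, 0.0904]
tool_rot: [-0.001, 0.997, -0.075, -0.002]
force: [0.5, -0.0, -0.1]
opening: 0.0857
gripper_force: 0.0
```

Call:
{"method": "carry_out", "body": {"moves": [[0,0,0,0],[0,0,0,0],[0,0,0,0],[0,0,0,0],[0,0,0,0]], "jaw": 1}}

```text
time_s: 21.72
position: [0.5952, -0.1411, 0.0932]
tool_rot: [0.0, 0.997, -0.075, 0.001]
force: [1.5, 0.3, 5.8]
opening: 0.0326
gripper_force: 60.2
```

Call:
{"method": "carry_out", "body": {"moves": [[0,0,-0.3,0],[0,0,-0.75,0],[0,0,-0.95,0],[0,0,-1,0],[0,0,-1,0],[0,0,-0.95,0],[0,0,0,0],[0,0,0,0]]}}

```text
time_s: 22.72
position: [0.5931, -0.1405, 0.2392]
tool_rot: [-0.0, 0.997, -0.075, -0.001]
force: [0.5, 0.9, -1.3]
opening: 0.033
gripper_force: 59.7
```

Call:
{"method": "carry_out", "body": {"moves": [[-0.22,-0.5,0,0],[-0.4,-0.9,0,0],[-0.45,-1,0,0],[-0.45,-1,0,0],[-0.45,-1,0,0],[-0.45,-1,0,0],[-0.45,-1,0,0],[-0.45,-1,0,0],[-0.5,-1,0,0],[-0.4,-0.98,0,0],[0,0,0,0],[0,0,0.6,0],[0,0,0.9,0],[0,0,0.8,0],[0,0,0.5,0],[0,0,0.06,0],[0,0,0,0],[0,0,0,0]]}}

```text
time_s: 24.98
position: [0.5119, 0.1563, 0.1556]
tool_rot: [-0.0, 0.997, -0.075, 0.001]
force: [-0.1, -0.2, -1.8]
opening: 0.0328
gripper_force: 59.9
```

Call:
{"method": "carry_out", "body": {"moves": [[0.3,0,0.05,0],[0.3,0,0.02,0],[0.2,0,0,0],[0.15,0,0,0],[0.15,0,0,0],[0.15,0,0,0],[0.15,0,0,0],[0.15,0,0,0],[0,0,0,0]]}}

```text
time_s: 26.1
position: [0.5576, 0.1493, 0.1527]
tool_rot: [-0.0, 0.997, -0.075, 0.0]
force: [-0.6, -0.5, -1.9]
opening: 0.0327
gripper_force: 59.9
```

Call:
{"method": "carry_out", "body": {"moves": [[0.15,0,0,0],[0.15,0,0,0],[0.15,0,0,0],[0.15,0,0,0],[0.1,0,0,0],[0,0,0,0]]}}

```text
time_s: 26.85
position: [0.5782, 0.1461, 0.1526]
tool_rot: [-0.0, 0.997, -0.075, 0.0]
force: [-0.8, 0.3, -2.0]
opening: 0.0327
gripper_force: 59.9
```

Call:
{"method": "carry_out", "body": {"moves": [[0,0,0.1,0],[0,0,0.1,0],[0,0,0.04,0],[0.1,0,0,0],[0.1,0,0,0],[0.1,0,0,0],[0,0,0,0]]}}

```text
time_s: 27.72
position: [0.5872, 0.1448, 0.1455]
tool_rot: [-0.0, 0.997, -0.075, 0.0]
force: [0.1, -1.0, -0.5]
opening: 0.0326
gripper_force: 59.9
```

Call:
{"method": "carry_out", "body": {"moves": [[0.08,0,0,0],[0.08,0,0,0],[0.08,0,0,0],[0.08,0,0,0],[0.08,0,0,0],[0,0,0,0]]}}

```text
time_s: 28.48
position: [0.5989, 0.143, 0.1455]
tool_rot: [-0.0, 0.997, -0.075, 0.0]
force: [-1.0, 0.3, -1.1]
opening: 0.0329
gripper_force: 59.9
```

Call:
{"method": "carry_out", "body": {"moves": [[0.05,0,0,0],[0.05,0,0,0],[0.05,0,0,0],[0.05,0,0,0],[0.03,0,0,0],[0,0,0,0],[0,0,0,0]]}}

```text
time_s: 29.35
position: [0.6054, 0.1421, 0.1454]
tool_rot: [-0.0, 0.997, -0.075, -0.0]
force: [-0.2, -0.6, -0.8]
opening: 0.033
gripper_force: 59.9
```

Call:
{"method": "carry_out", "body": {"moves": [[0.025,0,0,0],[0.025,0,0,0],[0,0,0,0],[0,0,0,0]]}}

```text
time_s: 29.85
position: [0.6069, 0.1418, 0.1454]
tool_rot: [-0.0, 0.997, -0.075, -0.0]
force: [0.4, -0.3, -0.6]
opening: 0.033
gripper_force: 59.9
```

Call:
{"method": "carry_out", "body": {"moves": [[0.025,0,0,0],[0.025,0,0,0],[0,0,0,0],[0,0,0,0]]}}

```text
time_s: 30.35
position: [0.6085, 0.1416, 0.1454]
tool_rot: [0.0, 0.997, -0.075, 0.0]
force: [0.2, -0.5, -0.8]
opening: 0.0325
gripper_force: 59.9
```

Call:
{"method": "carry_out", "body": {"moves": [[0.02,0,0,0],[0.02,0,0,0],[0,0,0,0],[0,0,0,0]]}}

```text
time_s: 30.85
position: [0.6091, 0.1416, 0.1453]
tool_rot: [-0.0, 0.997, -0.075, -0.001]
force: [-2.8, 0.4, -0.3]
opening: 0.033
gripper_force: 60.0
```

Call:
{"method": "carry_out", "body": {"moves": [[0.015,0,0.02,0],[0,0,0.02,0],[0,0,0,0],[0,0,0,0]]}}

```text
time_s: 31.35
position: [0.6094, 0.1415, 0.1442]
tool_rot: [-0.0, 0.997, -0.075, -0.001]
force: [-3.7, 1.0, 1.0]
opening: 0.0329
gripper_force: 60.3
```

Call:
{"method": "carry_out", "body": {"moves": [[0.015,0,0.01,0],[0,0,0,0],[0,0,0,0]]}}

```text
time_s: 31.72
position: [0.6095, 0.1414, 0.1441]
tool_rot: [-0.0, 0.997, -0.075, -0.001]
force: [-6.4, 0.8, 2.4]
opening: 0.0329
gripper_force: 60.5
```

Call:
{"method": "carry_out", "body": {"moves": [[0,0,0,0],[0,0,0,0],[0,0,0,0],[0,0,0,0],[0,0,0,0]], "jaw": -1}}

```text
time_s: 32.35
position: [0.6107, 0.1412, 0.1439]
tool_rot: [-0.0, 0.997, -0.075, 0.0]
force: [0.9, -0.4, 1.0]
opening: 0.0855
gripper_force: 0.0
```

Call:
{"method": "carry_out", "body": {"moves": [[0,0,-0.3,0],[0,0,-0.8,0],[0,0,-1,0],[0,0,-1,0],[0,0,0,0]]}}

```text
time_s: 32.98
position: [0.6125, 0.1414, 0.2405]
tool_rot: [-0.0, 0.997, -0.075, 0.004]
force: [-0.9, -0.3, 0.5]
opening: 0.0855
gripper_force: 0.0
```

Run:
```python
from cell import sense,vision
import cv2,pickle,numpy as np
c=vision.read_camera('scene')
s=sense();print(s['position'],s['tool_rot'],s['force'])
a=cv2.resize(c['color'][170:290,340:440,::-1],(500,600),interpolation=cv2.INTER_CUBIC)
b=cv2.resize(c['color'][340:440,270:320,::-1],(300,600),interpolation=cv2.INTER_CUBIC)
cv2.imwrite('pics/p5.png',np.hstack([a,b]))
```

```text
[0.61120753 0.14136388 0.23852004] [-2.06101494e-04  9.97184055e-01 -7.49742520e-02  1.66737113e-03] [-1.73884294 -0.15055943 -0.11398358]
```

View pics/p5.png

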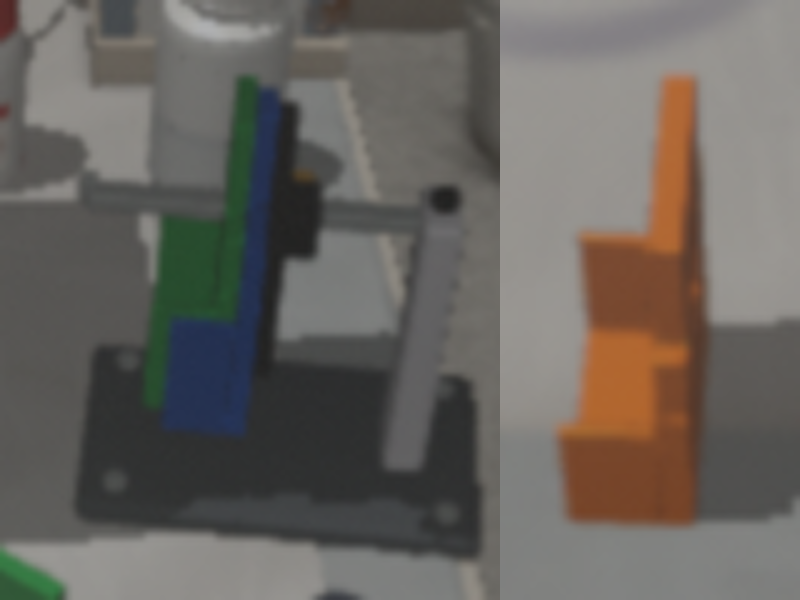

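Run:
```python
import pickle,numpy as np
from h import *
c=pickle.load(open('scene0.pkl','rb'));t=pickle.load(open('top0.pkl','rb'))
f=lambda x,y:((x-500)/6+270-.4,y/6+340-.4)
print(tri(t,(453.6,272.5),c,f(695,78)))
b=plane(c,[f(572,523),f(693,523)],0);print(b, np.arctan2(b[1,1]-b[0,1],b[1,0]-b[0,0]))
print(plane(c,[f(665,78),f(695,78),f(653,250),f(685,250)],.118))
```

```text
(array([ 0.45605188, -0.17313853,  0.11921887]), np.float64(0.002899250282026214))
[[ 0.42440896 -0.22014682  0.        ]
 [ 0.45443337 -0.22036397  0.        ]] -0.007232339399546104
[[ 0.45048092 -0.17214858  0.118     ]
 [ 0.45745237 -0.17221867  0.118     ]
 [ 0.44895747 -0.2182058   0.118     ]
 [ 0.45601927 -0.21827001  0.118     ]]
```

Call:
{"method": "carry_out", "body": {"moves": [[0,0,0,-0.06],[0,0,0,-0.06],[-0.2,0.5,0,0],[-0.43,0.9,0,0],[-0.45,1,0,0],[-0.45,1,0,0],[-0.45,1,0,0],[-0.45,1,0,0],[-0.45,1,0,0],[-0.45,1,0,0],[-0.45,1,0,0],[-0.45,1,0,0],[-0.45,1,0,0],[-0.3,0.99,0,0],[0,0,0,0],[0,0,0,0]]}}

```text
time_s: 35.02
position: [0.4501, -0.1953, 0.2365]
tool_rot: [-0.001, 1.0, -0.016, -0.001]
force: [0.6, 0.8, 0.5]
opening: 0.0856
gripper_force: 0.0
```

Call:
{"method": "carry_out", "body": {"moves": [[0.05,0,0.6,0],[0,0,0.95,0],[0,0,1,0],[0,0,1,0],[0,0,0.95,0],[0,0,0.5,0],[0,0,0,0]]}}

```text
time_s: 35.9
position: [0.452, -0.1948, 0.0862]
tool_rot: [-0.001, 1.0, -0.015, -0.001]
force: [-0.4, 0.4, -0.3]
opening: 0.0853
gripper_force: 0.0
```

Call:
{"method": "carry_out", "body": {"moves": [[0,0,0,0],[0,0,0,0],[0,0,0,0],[0,0,0,0],[0,0,0,0]], "jaw": 1}}

```text
time_s: 36.52
position: [0.453, -0.196, 0.0883]
tool_rot: [0.0, 1.0, -0.015, 0.001]
force: [-0.4, 2.4, 5.0]
opening: 0.0466
gripper_force: 60.9
```

Call:
{"method": "carry_out", "body": {"moves": [[0,0,-0.3,0],[0,0,-0.75,0],[0,0,-0.95,0],[0,0,-1,0],[0,0,-1,0],[0,0,-1,0],[0,0,0,0],[0,0,0,0]]}}

```text
time_s: 37.52
position: [0.4517, -0.1954, 0.2365]
tool_rot: [-0.0, 1.0, -0.015, -0.0]
force: [0.1, 0.3, -1.4]
opening: 0.0468
gripper_force: 61.7
```

Call:
{"method": "carry_out", "body": {"moves": [[0,0,0,0.06],[0,0,0,0.06],[0.02,-0.5,0,0],[0.02,-0.9,0,0],[0.02,-1,0,0],[0.02,-1,0,0],[0.02,-1,0,0],[0.02,-1,0,0],[0.02,-1,0,0],[0.02,-1,0,0],[0.02,-1,0,0],[0.02,-1,0,0],[0.02,-1,0,0],[0,-0.8,0,0],[0,-0.69,0,0],[0,0,0,0],[0,0,0,0]]}}

```text
time_s: 39.65
position: [0.5114, 0.1559, 0.2363]
tool_rot: [0.0, 0.997, -0.074, -0.001]
force: [0.3, -0.7, -1.1]
opening: 0.0465
gripper_force: 61.8
```

Call:
{"method": "carry_out", "body": {"moves": [[0,0,0.6,0],[0,0,0.8,0],[0,0,0.8,0],[0,0,0.5,0],[0,0,0.05,0],[0,0,0,0],[0,0,0,0]]}}

```text
time_s: 40.52
position: [0.513, 0.1559, 0.1553]
tool_rot: [-0.0, 0.997, -0.075, 0.001]
force: [0.7, 0.1, -0.8]
opening: 0.0465
gripper_force: 61.8
```

Call:
{"method": "carry_out", "body": {"moves": [[0.3,-0.005,0.03,0],[0.3,0,0,0],[0.2,0,0,0],[0.15,0,0,0],[0.15,0,0,0],[0.15,0,0,0],[0.15,0,0,0],[0.15,0,0,0],[0,0,0,0]]}}

```text
time_s: 41.65
position: [0.5587, 0.149, 0.1535]
tool_rot: [-0.0, 0.997, -0.075, 0.0]
force: [-0.2, -0.4, -0.7]
opening: 0.0463
gripper_force: 61.8
```

Call:
{"method": "carry_out", "body": {"moves": [[0.13,0,0,0],[0.13,0,0,0],[0.13,0,0,0],[0.1,0,0,0],[0,0,0,0],[0,0,0.1,0],[0,0,0.1,0],[0,0,0.05,0],[0,0,0,0]]}}

```text
time_s: 42.78
position: [0.5726, 0.1469, 0.1458]
tool_rot: [0.0, 0.997, -0.075, -0.0]
force: [1.2, 0.7, -0.8]
opening: 0.0466
gripper_force: 61.8
```

Call:
{"method": "carry_out", "body": {"moves": [[0.08,0,-0.02,0],[0.08,0,0,0],[0.08,0,0,0],[0.08,0,0,0],[0.08,0,0,0],[0.08,0,0,0],[0.08,0,0,0],[0,0,0,0]]}}

```text
time_s: 43.78
position: [0.5896, 0.1443, 0.1466]
tool_rot: [-0.0, 0.997, -0.075, 0.0]
force: [-0.9, -0.2, -0.7]
opening: 0.047
gripper_force: 61.8
```

Call:
{"method": "carry_out", "body": {"moves": [[0.05,0,0,0],[0.05,0,0,0],[0.05,0,0,0],[0,0,0,0],[0,0,0,0]]}}

```text
time_s: 44.4
position: [0.5938, 0.1437, 0.1466]
tool_rot: [0.0, 0.997, -0.075, -0.0]
force: [0.0, 0.6, -0.9]
opening: 0.0466
gripper_force: 61.8
```

Call:
{"method": "carry_out", "body": {"moves": [[0.025,0,0,0],[0.025,0,0,0],[0,0,0,0],[0,0,0,0]]}}

```text
time_s: 44.9
position: [0.5953, 0.1434, 0.1466]
tool_rot: [-0.0, 0.997, -0.075, -0.0]
force: [0.1, -1.2, -0.4]
opening: 0.0466
gripper_force: 61.8
```

Call:
{"method": "carry_out", "body": {"moves": [[0.025,0,0,0],[0.025,0,0,0],[0,0,0,0],[0,0,0,0]]}}

```text
time_s: 45.4
position: [0.5968, 0.1433, 0.1466]
tool_rot: [0.0, 0.997, -0.075, -0.0]
force: [0.5, 0.2, -0.2]
opening: 0.0467
gripper_force: 61.8
```

Call:
{"method": "carry_out", "body": {"moves": [[0.025,0,0,0],[0.02,0,0,0],[0,0,0,0],[0,0,0,0]]}}

```text
time_s: 45.9
position: [0.5981, 0.143, 0.1466]
tool_rot: [-0.0, 0.997, -0.075, -0.0]
force: [0.3, -0.8, -0.8]
opening: 0.0466
gripper_force: 61.8
```

Call:
{"method": "carry_out", "body": {"moves": [[0.02,0,0,0],[0.02,0,0,0],[0,0,0,0],[0,0,0,0]]}}

```text
time_s: 46.4
position: [0.5993, 0.1429, 0.1466]
tool_rot: [0.0, 0.997, -0.075, -0.0]
force: [-0.5, 0.1, -0.9]
opening: 0.0465
gripper_force: 61.8
```

Call:
{"method": "carry_out", "body": {"moves": [[0.02,0,0,0],[0.02,0,0,0],[0,0,0,0],[0,0,0,0]]}}

```text
time_s: 46.9
position: [0.6005, 0.1427, 0.1466]
tool_rot: [0.0, 0.997, -0.075, -0.0]
force: [0.1, 0.5, -0.6]
opening: 0.0465
gripper_force: 61.8
```

Call:
{"method": "carry_out", "body": {"moves": [[0.02,0,0,0],[0.02,0,0,0],[0,0,0,0],[0,0,0,0]]}}

```text
time_s: 47.4
position: [0.6017, 0.1425, 0.1466]
tool_rot: [-0.0, 0.997, -0.075, -0.0]
force: [-0.8, -0.3, -1.4]
opening: 0.0464
gripper_force: 61.8
```

Call:
{"method": "carry_out", "body": {"moves": [[0.02,0,0,0],[0.015,0,0,0],[0,0,0,0],[0,0,0,0]]}}

```text
time_s: 47.9
position: [0.6025, 0.1424, 0.1466]
tool_rot: [0.0, 0.997, -0.075, -0.0]
force: [-0.6, 0.1, 0.5]
opening: 0.0465
gripper_force: 61.8
```

Call:
{"method": "carry_out", "body": {"moves": [[0.02,0,0,0],[0.015,0,0,0],[0,0,0,0],[0,0,0,0]]}}

```text
time_s: 48.4
position: [0.6031, 0.1424, 0.1465]
tool_rot: [-0.0, 0.997, -0.075, -0.001]
force: [-3.9, 1.6, 1.0]
opening: 0.0465
gripper_force: 62.0
```

Call:
{"method": "carry_out", "body": {"moves": [[0,0,0.02,0],[0.01,0,0.015,0],[0,0,0,0],[0,0,0,0]]}}

```text
time_s: 48.9
position: [0.6032, 0.1423, 0.1454]
tool_rot: [0.0, 0.997, -0.075, -0.001]
force: [-5.1, 2.5, 1.7]
opening: 0.0466
gripper_force: 62.1
```

Call:
{"method": "carry_out", "body": {"moves": [[0.005,0,0.015,0],[0,0,0,0],[0,0,0,0]]}}

```text
time_s: 49.28
position: [0.6032, 0.1423, 0.1454]
tool_rot: [0.0, 0.997, -0.075, -0.001]
force: [-6.8, 0.6, 4.6]
opening: 0.0465
gripper_force: 62.3
```

Call:
{"method": "carry_out", "body": {"moves": [[0,0,0,0],[0,0,0,0],[0,0,0,0],[0,0,0,0],[0,0,0,0]], "jaw": -1}}

```text
time_s: 49.9
position: [0.6044, 0.142, 0.1451]
tool_rot: [0.0, 0.997, -0.075, 0.0]
force: [0.3, -0.9, -0.2]
opening: 0.0853
gripper_force: 0.0
```

Call:
{"method": "carry_out", "body": {"moves": [[0,0,-0.3,0],[0,0,-0.8,0],[0,0,-1,0],[0,0,-1,0],[0,0,0,0],[0,0,0,0],[0,0,0,0]]}}

```text
time_s: 50.78
position: [0.6033, 0.1421, 0.2368]
tool_rot: [0.0, 0.997, -0.075, -0.001]
force: [-0.5, 0.5, -0.0]
opening: 0.0853
gripper_force: 0.0
```

Run:
```python
from cell import sense,vision
import cv2
c=vision.read_camera('scene')
s=sense();print(s['position'],s['force'],s['time_s'])
cv2.imwrite('pics/p6.png',cv2.resize(c['color'][170:290,340:440,::-1],(500,600),interpolation=cv2.INTER_CUBIC))
```

```text
[0.60343061 0.14204585 0.23676072] [ 0.41989445 -0.28844176 -1.00512514] 50.825
```

View pics/p6.png

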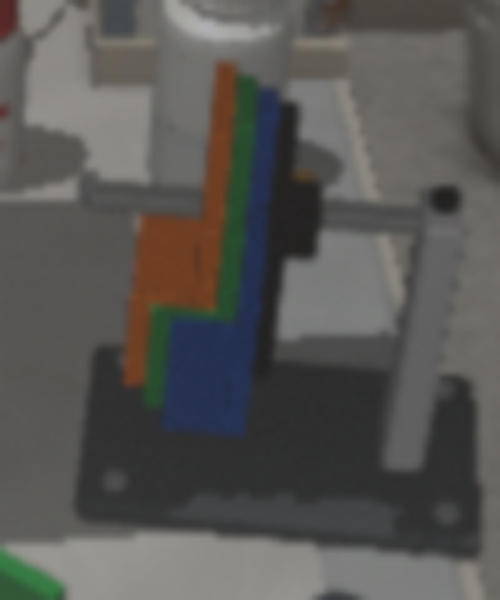

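All three scoops are nested flat against the stop, with the orange, green and blue lugs side by side at about (228–268, 65–90) in the crop.

```bash
python3 -c "
from cell import workorder
print(workorder.hand_in())"
```

```text
the job is handed in; nothing more can be done
None
```

All three scoops hang nested on the hook, with blue against the stop, green inside it and orange inside that. They are let go and the job is handed in; the hand-in returned no verdict, the highest push I read was about 7 N, and the last time reading before hand-in was 50.8 s.

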